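Park the roller press by its spoked wheel

TASK

Park the little roller press so that its roller is lifted clear: gently push the spokes of its hand wheel round with the fingertips, spoke after spoke as needed, until the short brass stem on the wheel's rim points straight up, and leave it there. Do not push on the stem itself and do not send the wheel spinning; pinch and lift nothing, and leave the things around the press where they are.

Things in the scene. Friction and masses are not known exactly. Their poses are not given: they have to be found in the camera images.
- hub (a point): Centre of the press's upright spoked hand wheel, fixed, 170 mm above the table. x: along the level shaft, pointing away from the press, ahead and to the left of the robot; z up; the wheel lies in the y-z plane. Hub disc 48 mm across, 36 thick; aluminium rim, round bar 14 mm thick, ring of 75 mm mean radius; six straight spokes 60 degrees apart pass through the rim and end freely 140 mm from the centre.
- spoke_end (a point): Free end of one of the six alike spokes, 140 mm from the wheel's centre: the first spoke past the stem, at 30 degrees from it in the sense of growing joint value. Spokes are round steel bars 12 mm thick; the black sleeve on the outer 40 mm looks 16 mm thick but is felt as 12.
- frame_top (a point): Top centre of the press's nearest upright plate, 205 mm above the table, on the robot's side of the wheel; the plate is 110 mm wide and its faces are 27 and 45 mm from the wheel's plane; a 12 mm high nut stands on it. Behind it the flat bed, 460 mm long along the wheel's plane, lies 50 to 180 mm from that plane, top 122 mm above the table. The press is fixed to the table.
- wheel (a joint): Angle of the hand wheel, rad. At 0 and every full turn (6.283) the stem points straight up. As it grows, the wheel's top moves to -y of hub (ahead and right of the robot). Spokes lie at 30, 90, 150 ... degrees from the stem. It turns both ways without stops; friction of about 0.45 N m (some 4 N at a spoke's end) stops it as soon as it is not pushed.
- stem: Brass stem: a short stub like a tyre's valve, 12 mm thick with an 18 mm cap, on the outside of the rim midway between two spokes. Origin at its foot, 79 mm from the wheel's centre; z points outward along it; its end is 103 mm from the wheel's centre, so whatever stays over 110 mm from the centre passes outside it. It gives by up to 3 mm when pressed; not to be pushed on.
- seal: Bystander: stone seal, 26 x 26 mm and 55 mm high, on the table beyond the wheel; origin under its centre.
- inkstone: Bystander: dark wooden ink-stone box, 100 x 140 mm and 38 mm high, on the table beyond the wheel; origin under its centre.
- inkbottle: Bystander: black ink bottle, 54 mm across, 100 mm high, beside the wheel on the -y side; origin under its centre.
- waterbowl: Bystander: small white bowl, 80 mm across, 35 mm high, beside the wheel on the +y side; origin under its centre.
- printblock: Bystander: wooden print block, 90 x 60 mm and 18 mm high, lying on the press's bed; origin under its centre.

How it is judged:
At the end, for the whole second after the job is handed in: The stem points straight up within 0.10 rad (about 6 degrees), and the wheel is at rest (angle between stem's own z axis and vertical below 0.1 rad and velocity of joint wheel between -0.05 and 0.05 rad/s); the robot touches nothing.
It fails at once if the robot pushed on the stem (more than 1 N) (contact force between stem and the fingers above 1 N or contact force between stem and the arm above 1 N).
It fails at once if the wheel was pinched hard or forced (over 25 N from the fingers) (contact force between wheel and the fingers above 25 N).
It fails at once if the wheel was sent spinning (faster than 5 rad/s) (velocity of joint wheel above 5 rad/s or velocity of joint wheel below -5 rad/s).
It fails at once if a bystander was moved by more than 30 mm (distance of any of seal, inkstone, inkbottle, waterbowl, printblock from where it was at the start of the episode above 0.03 m).
It also fails if it takes over 61 s, if anything falls off the work surface, if the arm or the gripper's body presses on something with over 40 N, if the wrist force passes 120 N, or if a joint passes its speed limit or range.

ROBOT

A 7-joint arm with a two-finger parallel gripper is mounted at the origin on the work surface. World frame = base frame: x ahead of the robot, y to its left, z up, the work surface at z = 0. Lengths are in m, angles in rad, forces in N, time in s.
With the tool pointing down it reaches from about 0.425 to 0.925 m from the base axis. Payload 6.8 kg.
Tool frame: the origin (TCP) lies on the front face of the gripper's body, between the roots of the fingers; the fingertips stand 73 mm ahead of it and the grasp point (between the pads) lies 54 mm ahead of it (env.nose_length is the distance from the TCP to the fingertips, in m); z points along the fingers, y is the direction in which the jaws open and shut (so a half turn about z gives the same grasp; the last joint's range is limited). The gripper opens to 85 mm and grips with 20 to 120 N. Pads are 22 mm wide; open, the fingers measure 114 mm over their backs; the gripper's body (76 mm by 85 mm) begins 54 mm behind the grasp point. The pads swing forward as they close: fully open they stand 13 mm farther back than shut.
Start: joints at [1.108, 0.477, 0.022, 1.555, -0.011, 1.109, -0.083], TCP at [0.235, -0.633, 0.304] pointing down, gripper open.
Joint ranges: [-2.96, 2.96], [-0.34, 2.1], [-1.41, 1.46], [0.24, 2.44], [-1.37, 4.51], [0.17, 1.92], [-2.96, 2.96]. Speed limits (rad/s): [2.39, 2.39, 3.14, 3.14, 3.14, 3.14, 3.14].

INTERFACE

Orientations are given as a unit quaternion [w, x, y, z].
In Python, from cell import env, kin, camera, calibration, job gives the robot as it stands. The module is installed in compiled form; this text tells all that it offers. Calls block until the motion is done:
- env.reach(position, orientation): joint-space move of the TCP to a pose.
- env.movel(position, velocity=0.15, rot=None, stop_force=None): straight line of the TCP; rot=None keeps the orientation; velocity is the mean speed in m/s. With stop_force (N) it stops when the force on the tool has changed by that much, and returns True; else False.
- env.goto_joints(angles): joint-space move.
- env.grip(opening, f_grip=None): finger opening in m; f_grip is the grip in N (None keeps the last); returns when the fingers have stopped.
- env.dwell(seconds).
- kin.inverse_kinematics(position, orientation): joint angles nearest the present ones, or None.
- env.get_state(): the state.
- camera(name): name is "scene" or "top" or "wrist"; returns (picture, depth): 480x640x3 uint8, blue, green, red; 480x640 float32, m along the optical axis (not along the pixel's ray), 0 where there is no reading.
- calibration(name): a dict with "fx", "fy", "cx", "cy" (pixels), "rvec" (rotation vector, rad) and "tvec" (3), from world to camera coordinates, as OpenCV has them. Camera axes: x right, y down, z forward; pixel columns grow to the right and rows downward; lengths in m; the calibration is good to about 2 mm. The wrist camera is an equidistant fisheye: a pixel r from the principal point sees the ray r / f radians off the axis. A picture is of the moment at which its call begins: read the wrist's pose just before it. calibration takes no time and is no camera call; for the wrist camera it gives the pose at the moment of the call.
A pose or a line that the arm cannot do raises env.PlanningError and nothing moves.
- job.job_done(): hands the job in, once; it reports no verdict.
The state is a dict: "time": time; "qpos": joint angles; "joint_velocities": joint speeds; "joint_torque": joint torques, N m; "tcp_pos": TCP position; "orientation": TCP orientation; "force": force on the tool from outside, world axes, zero at the start; "torque": the same for the moment, N m; "opening": finger opening in m.
Only numpy, scipy, OpenCV 4.12 (cv2) and the standard library are available. Lean on these libraries where they do the work, as an engineer would, in place of code of your own. Each camera call takes 0.05 s, during which the arm holds its last target.

## Working session

There is one attempt and no reset: what is moved stays moved. The work goes in short steps, each a Python script; the robot and the scene stay as the last script left them, time stands still between calls to the robot, and variables do not carry over. Pictures are saved under pics/ and viewed, and the job is handed in when it is done.

```bash
ls; mkdir -p pics
python3 - <<'E'
from cell import env, kin, camera, calibration, job
import cv2,numpy as np
for n in ["scene","top","wrist"]:
    c=calibration(n); print(n,{k:np.round(v,4).tolist() for k,v in c.items()})
    im,d=camera(n); cv2.imwrite(f"pics/{n}0.png",im); np.savez(f"{n}0.npz",im=im,d=d,**c)
print(env.get_state())
E
```

```text
pics
scene {'fx': 449.1824, 'fy': 449.1824, 'cx': 321.7136, 'cy': 243.9445, 'rvec': [1.3271, 1.9448, -1.0696], 'tvec': [0.1692, -0.1314, 1.3207]}
top {'fx': 522.1037, 'fy': 522.1037, 'cx': 315.8606, 'cy': 236.391, 'rvec': [2.1749, -2.23, 0.0458], 'tvec': [0.0549, 0.5654, 1.0801]}
wrist {'fx': 371.6483, 'fy': 371.6483, 'cx': 318.7737, 'cy': 239.5554, 'rvec': [-2.3467, 1.6328, 0.272], 'tvec': [-0.6761, -0.0439, 0.3809]}
{'time': 0.15, 'qpos': array([ 1.10791564,  0.47757342,  0.02237827,  1.55621195, -0.01150611,
        1.10927658, -0.08307017]), 'joint_velocities': array([-0.000462  , -0.00311407,  0.00035864, -0.00434805,  0.0009174 ,
        0.00059422,  0.00021831]), 'joint_torque': array([ 2.53451617e-03, -5.96925044e+01,  1.60982721e+00, -2.81489164e+01,
        1.26150585e-02,  6.57221492e-03,  1.07762946e-05]), 'tcp_pos': array([ 0.23434992, -0.63264354,  0.30317951]), 'orientation': array([-6.49074838e-04,  9.84305832e-01,  1.76469771e-01, -1.67594074e-04]), 'force': array([0.09355139, 0.09414293, 0.66533091]), 'torque': array([ 0.00476228,  0.00297804, -0.02283936]), 'opening': 0.08502100119648758}
```

View pics/scene0.png

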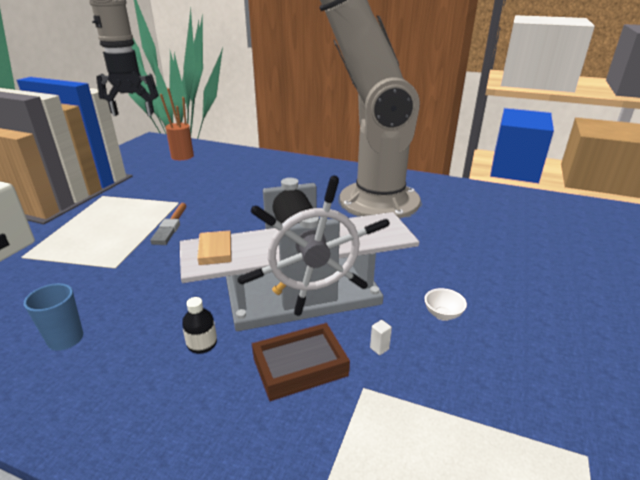

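View pics/top0.png

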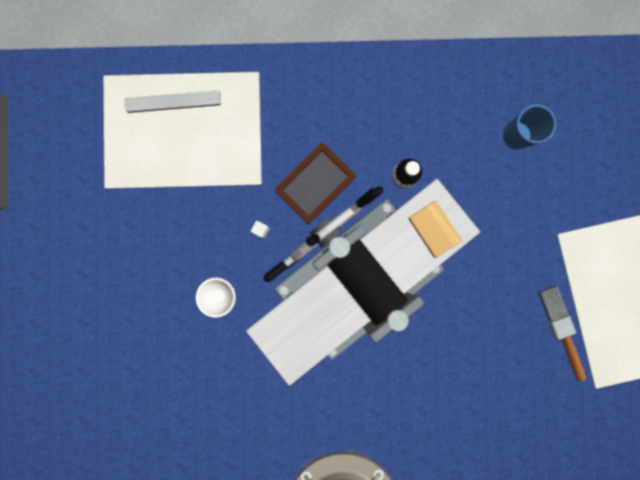

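View pics/wrist0.png

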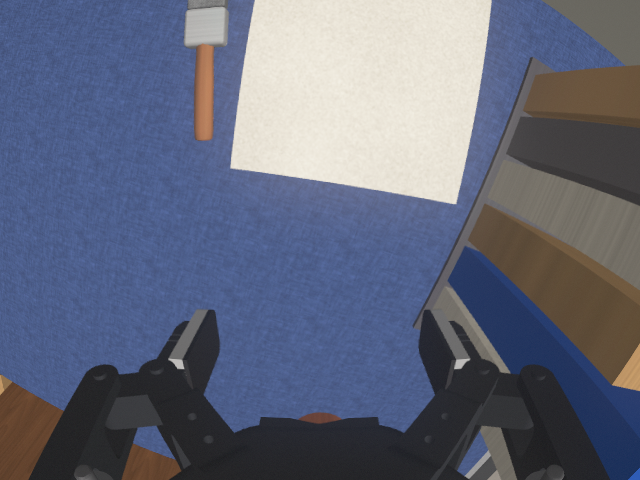

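The scene view shows the wheel hub near (316,252). Spoke ends are near (334,182), (388,226), (258,212), (240,278) and (299,310), and the brass stem is at the lower left near (281,287). Next I'll zoom in for accurate pixel positions.

Run:
```python
import cv2
a=cv2.imread("pics/scene0.png")[165:325,220:420]; cv2.imwrite("pics/z1.png",cv2.resize(a,None,fx=4,fy=3.75*4/3.75 if 0 else 3.75,interpolation=cv2.INTER_CUBIC))
a=cv2.imread("pics/top0.png")[170:300,240:440]; cv2.imwrite("pics/z2.png",cv2.resize(a,None,fx=4,fy=4,interpolation=cv2.INTER_CUBIC))
```

```text
(no output)
```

View pics/z1.png

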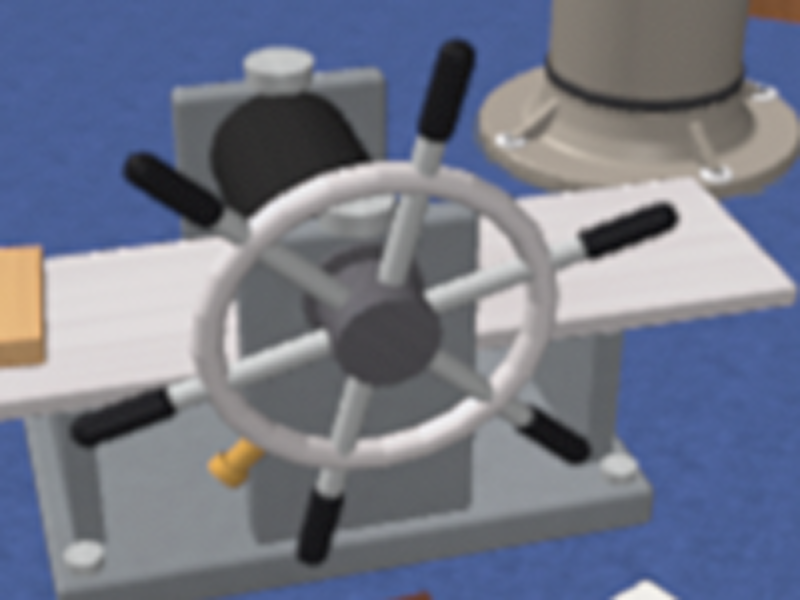

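View pics/z2.png

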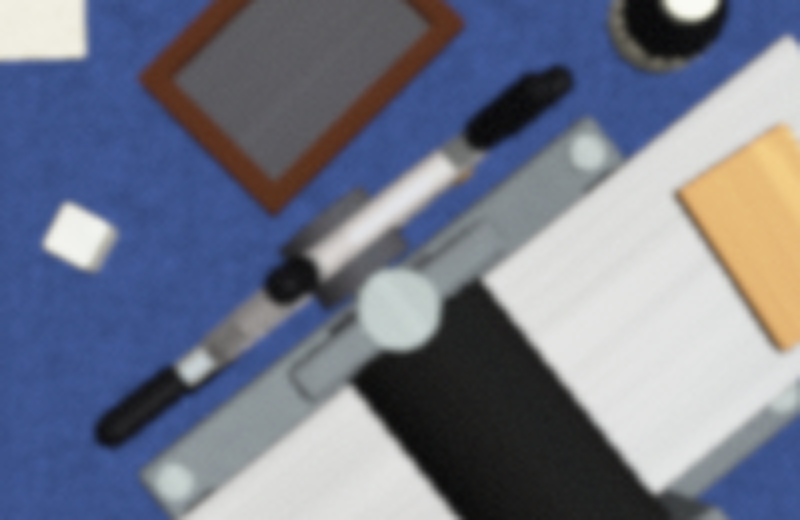

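```bash
cat > fit.py <<'E'
import cv2,numpy as np
from scipy.optimize import least_squares
def proj(c,P):
    K=np.array([[c['fx'],0,c['cx']],[0,c['fy'],c['cy']],[0,0,1.]])
    return cv2.projectPoints(np.asarray(P,float).reshape(-1,3),c['rvec'],c['tvec'],K,None)[0][:,0]
def wpt(p,r,phi,off=0):
    x,y,yaw=p[:3]
    X=np.array([np.cos(yaw),np.sin(yaw),0]);Y=np.array([-np.sin(yaw),np.cos(yaw),0])
    return np.array([x,y,.17])+r*(-np.sin(phi)*Y+np.cos(phi)*np.array([0,0,1]))+off*X
E
python3 - <<'E'
from fit import *
s=np.load("scene0.npz");t=np.load("top0.npz")
z1=lambda u,v:(u/4+220-.375,v/3.75+165-.37); z2=lambda u,v:(u/4+240-.375,v/4+170-.375)
D=np.pi/180
# k: index of spoke past stem
obs=[(s,30,.135,z1(313,555)),(s,90,.135,z1(580,452)),(s,150,.135,z1(668,214)),(s,210,.135,z1(459,48)),(s,270,.135,z1(135,165)),(s,330,.135,z1(80,432)),(s,0,.1,z1(228,472)),
(t,150,.135,z2(105,437)),(t,210,.135,z2(290,277)),(t,270,.135,z2(565,78))]
def f(p):
    return np.concatenate([proj(c,wpt(p,r,p[3]+a*D))[0]-px for c,a,r,px in obs])
sol=least_squares(f,[.45,0,.67,2.3],loss='soft_l1')
print(sol.x,np.degrees(sol.x[2:]),np.round(sol.fun.reshape(-1,2),1).tolist() if len(sol.fun)==20 else 0)
p=sol.x;np.save("p.npy",p)
for k in range(6): print(30+60*k,np.round(wpt(p,.14,p[3]+(30+60*k)*D),3))
# deproject bystanders
def dep(c,u,v):
    d=c['d'][int(v),int(u)];q=np.array([(u-c['cx'])/c['fx'],(v-c['cy'])/c['fy'],1])*d
    R=cv2.Rodrigues(c['rvec'])[0];return np.round(R.T@(q-c['tvec']),3)
for n,uv in dict(seal=(260,228),ink=(315,183),bottle=(412,169),bowl=(216,297),block=(434,229),nut=(340,246)).items(): print(n,dep(t,*uv))
E
```

```text
[0.56874273 0.0243482  0.63903622 2.38111196] [ 36.61407839 136.42766587] [[-0.2, -0.6], [-0.3, -0.5], [-1.0, 0.0], [-1.7, 0.9], [-0.5, 0.9], [0.7, 0.3], [-0.2, -0.2], [0.0, -1.8], [-1.6, 1.1], [-6.9, 2.2]]
30 [ 0.588 -0.002  0.034]
90 [0.508 0.106 0.074]
150 [0.489 0.132 0.21 ]
210 [0.549 0.051 0.306]
270 [ 0.629 -0.057  0.266]
330 [ 0.649 -0.083  0.13 ]
seal [0.585 0.153 0.052]
ink [0.677 0.04  0.022]
bottle [ 0.688 -0.148  0.1  ]
bowl [0.445 0.253 0.004]
block [ 0.57  -0.177  0.141]
nut [0.541 0.001 0.215]
```

```bash
cat >> fit.py <<'E'
D=np.pi/180
from scipy.spatial.transform import Rotation as Rn
def quat(p,flip=1):
    yaw=p[2];X=flip*np.array([np.cos(yaw),np.sin(yaw),0]);z=np.array([0,0,-1.])
    q=Rn.from_matrix(np.c_[np.cross(X,z),X,z]).as_quat();return q[[3,0,1,2]]
def tip(p,a,gap=0,rc=.118,off=.004):
    """tip centre (mid bottom of fingers) trailing a spoke a deg past the top toward +y"""
    a=a*D;r=rc-.011*np.sin(a);d=.006+.011*abs(np.cos(a))+gap
    y=r*np.sin(a)-d*np.cos(a);z=r*np.cos(a)+d*np.sin(a)
    yaw=p[2];return np.array([p[0],p[1],.17])+y*np.array([-np.sin(yaw),np.cos(yaw),0])+z*np.array([0,0,1])+off*np.array([np.cos(yaw),np.sin(yaw),0])
def tcp(p,a,L=.073,**k): return tip(p,a,**k)+np.array([0,0,L])
E
python3 - <<'E'
from fit import *
from cell import env,kin,camera
s=np.load("scene0.npz");t=np.load("top0.npz")
z1=lambda u,v:(u/4+220-.375,v/3.75+165-.37); z2=lambda u,v:(u/4+240-.375,v/4+170-.375)
obs=[(s,30,.135,z1(313,555)),(s,90,.135,z1(580,452)),(s,150,.135,z1(668,214)),(s,210,.135,z1(459,48)),(s,270,.135,z1(135,165)),(s,330,.135,z1(80,432)),(s,0,.1,z1(228,472)),
(t,150,.135,z2(105,437)),(t,210,.135,z2(290,277)),(t,330,.135,z2(565,78))]
f=lambda p:np.concatenate([proj(c,wpt(p,r,p[3]+a*D))[0]-px for c,a,r,px in obs])
sol=least_squares(f,[.56,0.02,.64,2.38],loss='soft_l1');p=sol.x;np.save("p.npy",p)
print(p,np.degrees(p[2:]),np.round(sol.fun.reshape(-1,2),1).tolist())
print(env.nose_length)
for fl in (1,-1):
    q=quat(p,fl)
    for a,g in ((10,.1),(14,.02),(40,0),(60,0),(104,0)):
        j=kin.inverse_kinematics(tcp(p,a,gap=g),q); print(fl,a,np.round(tcp(p,a,gap=g),3),None if j is None else np.round(j,2))
    j=kin.inverse_kinematics(tcp(p,14,gap=.02)+[0,0,.12],q); print(j)
E
```

```text
[0.5684509  0.02449574 0.64139601 2.37654565] [ 36.74928454 136.16603541] [[-0.4, -0.6], [-0.4, -0.4], [-0.9, 0.2], [-1.2, 0.8], [-0.1, 0.6], [0.7, 0.1], [-0.3, -0.3], [-0.0, -1.5], [-1.9, 1.6], [-1.6, 0.5]]
0.0726
1 10 [ 0.628 -0.049  0.378] [ 0.46  0.42 -0.66  1.54  0.27  1.27  0.4 ]
1 14 [0.576 0.021 0.364] [ 0.4   0.34 -0.69  1.69  0.23  1.2   0.29]
1 40 [0.536 0.075 0.337] [ 0.39  0.32 -0.79  1.8   0.25  1.13  0.16]
1 60 [0.519 0.098 0.307] [ 0.4   0.35 -0.86  1.86  0.3   1.07  0.07]
1 104 [0.508 0.112 0.225] [ 0.4   0.48 -0.92  1.95  0.47  0.94 -0.12]
[ 0.421728    0.27269988 -0.71546712  1.50321745  0.1793353   1.43256401
  0.3412721 ]
-1 10 [ 0.628 -0.049  0.378] [ 0.09  0.35 -0.15  1.57  0.06  1.22 -2.57]
-1 14 [0.576 0.021 0.364] [ 0.1   0.28 -0.3   1.71  0.09  1.16 -2.73]
-1 40 [0.536 0.075 0.337] [ 0.12  0.26 -0.44  1.81  0.12  1.1  -2.87]
-1 60 [0.519 0.098 0.307] [ 0.1   0.27 -0.48  1.88  0.15  1.03 -2.94]
-1 104 [0.508 0.112 0.225] [-1.14  0.53  1.07  2.05 -0.6   0.91 -2.24]
[ 0.17165313  0.22607098 -0.38846213  1.51937445  0.0860739   1.4130592
 -2.72160693]
```

Run:
```python
from fit import *
from cell import env,kin,camera
p=np.load("p.npy");q=quat(p,1)
s=env.get_state()
env.movel(s['tcp_pos']+[0,0,.17],velocity=.2)
env.grip(0.0)
env.reach(tcp(p,13,gap=.025)+[0,0,.12],q)
env.movel(tcp(p,13,gap=.025),velocity=.1,stop_force=5)
s=env.get_state();print(s['time'],s['tcp_pos'],tcp(p,13,gap=.025),s['opening'],s['force'])
for n in("scene","top","wrist"):
    im,d=camera(n);cv2.imwrite(f"pics/{n}1.png",im)
```

```text
5.8667 [0.5807627  0.01527075 0.36568848] [0.58042798 0.01514151 0.36494915] -0.000195854473153454 [ 0.92355196 -0.11227059 -0.25130016]
```

View pics/scene1.png

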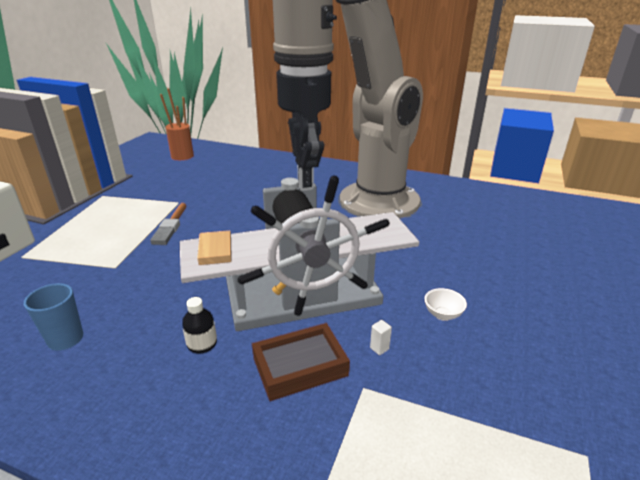

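View pics/wrist1.png

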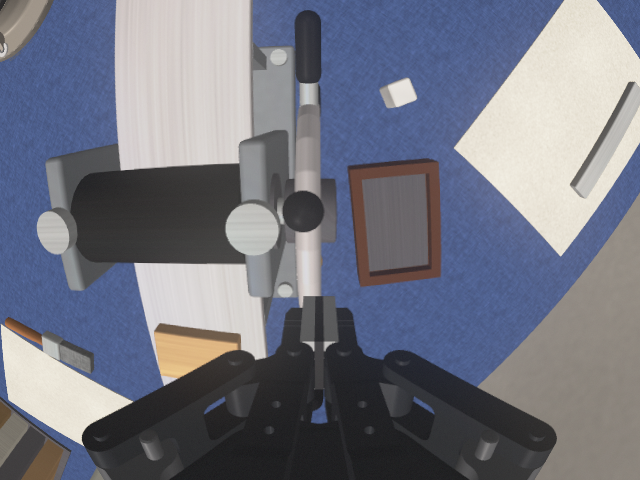

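Run:
```python
from fit import *
from cell import env,kin,camera
p=np.load("p.npy")
for a in (13,22,31,40,49,58,67,76,84,92):
    r=env.movel(tcp(p,a),velocity=.06,stop_force=14)
    s=env.get_state();print(a,r,round(s['time'],2),np.round(s['force'],1),np.round(s['tcp_pos']-tcp(p,a),4))
    if r: break
    if a==40: cv2.imwrite("pics/scene2a.png",camera("scene")[0])
cv2.imwrite("pics/scene2.png",camera("scene")[0])
```

```text
13 False 6.58 [-0.4  0.3 -0.3] [-0.0001  0.0002  0.0001]
22 False 7.04 [ 0.9 -0.   0.3] [-0.0005  0.0006 -0.0002]
31 False 7.5 [-0.6  0.2  0.6] [-0.0005  0.0007 -0.0002]
40 False 7.96 [-0.6  0.3  0.5] [-0.0004  0.0004 -0.0003]
49 False 8.47 [-0.4 -0.3  0.4] [-0.0003  0.0002 -0.0002]
58 False 8.93 [ 0.4 -0.9  0.4] [-0.0002  0.0001 -0.0001]
67 False 9.38 [ 0.4 -0.4 -1.1] [-0.0002  0.0001 -0.0001]
76 False 9.84 [0.3 0.1 0. ] [-0.0003 -0.     -0.0002]
84 False 10.27 [-0.6  0.1 -0.1] [-0.0003 -0.0001 -0.0002]
92 False 10.68 [-0.2  0.1  1. ] [-0.0003 -0.0001 -0.0002]
```

View pics/scene2.png

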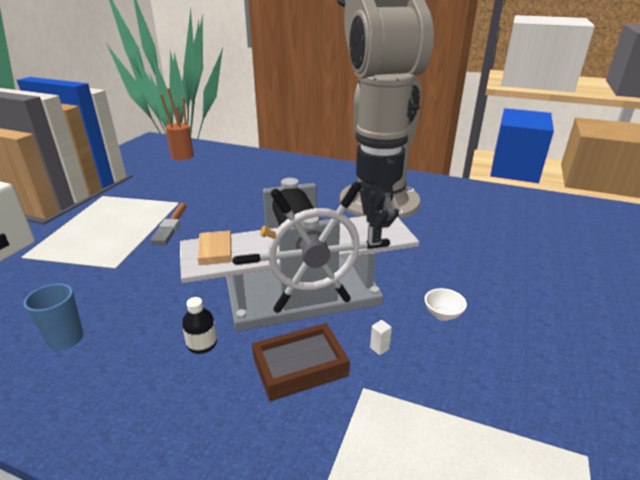

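Run:
```python
from fit import *
from cell import env,kin,camera
p=np.load("p.npy");Y=np.array([-np.sin(p[2]),np.cos(p[2]),0])
c=tcp(p,92)
env.movel(c+[0,0,.01],velocity=.05,stop_force=8)
env.movel(c+.05*Y+[0,0,.02],velocity=.1,stop_force=8)
env.movel(c+.05*Y+[0,0,.2],velocity=.2,stop_force=8)
s=env.get_state();print(s['time'],s['tcp_pos'])
im=camera("scene")[0];cv2.imwrite("pics/scene3.png",im)
cv2.imwrite("pics/z3.png",cv2.resize(im[165:325,220:420],None,fx=4,fy=3.75,interpolation=cv2.INTER_CUBIC))
```

```text
12.7833 [0.47729161 0.15235774 0.44446201]
```

View pics/z3.png

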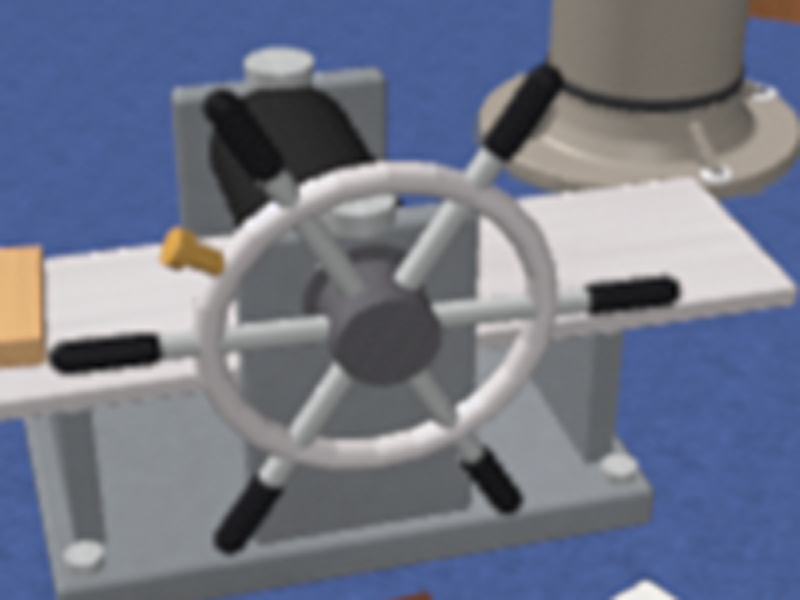

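```bash
cat >> fit.py <<'E'
def theta(p,obs,c,t0):
    z1=lambda u,v:(u/4+220-.375,v/3.75+165-.37)
    f=lambda t:np.concatenate([proj(c,wpt(p,r,t[0]+a*D))[0]-z1(*px) for a,r,px in obs])
    s=least_squares(f,[t0],loss='soft_l1');return s.x[0]/D,np.round(s.fun.reshape(-1,2),1).tolist()
E
python3 - <<'E'
from fit import *
p=np.load("p.npy");s=np.load("scene0.npz")
print(theta(p,[(270,.135,(547,78)),(210,.135,(670,290)),(330,.135,(220,103)),(30,.135,(62,355)),(90,.135,(232,540)),(150,.135,(510,500)),(0,.1,(178,247))],s,1.))
E
```

```text
(np.float64(57.99662549917726), [[-0.2, -0.3], [-0.5, 0.1], [-0.7, -0.2], [-0.4, 0.5], [-1.4, 0.1], [-0.5, 0.5], [-1.1, 0.0]])
```

Run:
```python
from fit import *
from cell import env,kin,camera
p=np.load("p.npy");q=quat(p,1);Y=np.array([-np.sin(p[2]),np.cos(p[2]),0])
env.movel(tcp(p,31,gap=.02)+[0,0,.1],velocity=.15)
env.movel(tcp(p,31,gap=.02),velocity=.1,stop_force=8)
for a in (31,40,49,58,67,76,83,88.5):
    r=env.movel(tcp(p,a),velocity=.06,stop_force=14)
    if r: print("stopped",a);break
s=env.get_state();print(s['time'],s['force'])
c=s['tcp_pos']
env.movel(c+[0,0,.01],velocity=.05,stop_force=8)
env.movel(c+.05*Y+[0,0,.02],velocity=.1,stop_force=8)
env.movel(c+.05*Y+[0,0,.2],velocity=.2,stop_force=8)
s=env.get_state();print(s['time'],s['tcp_pos'])
im=camera("scene")[0];cv2.imwrite("pics/scene4.png",im)
cv2.imwrite("pics/z4.png",cv2.resize(im[165:325,220:420],None,fx=4,fy=3.75,interpolation=cv2.INTER_CUBIC))
```

```text
18.5083 [0.10315006 0.28351522 0.38615413]
20.5667 [0.47727198 0.15196701 0.45065666]
```

View pics/z4.png

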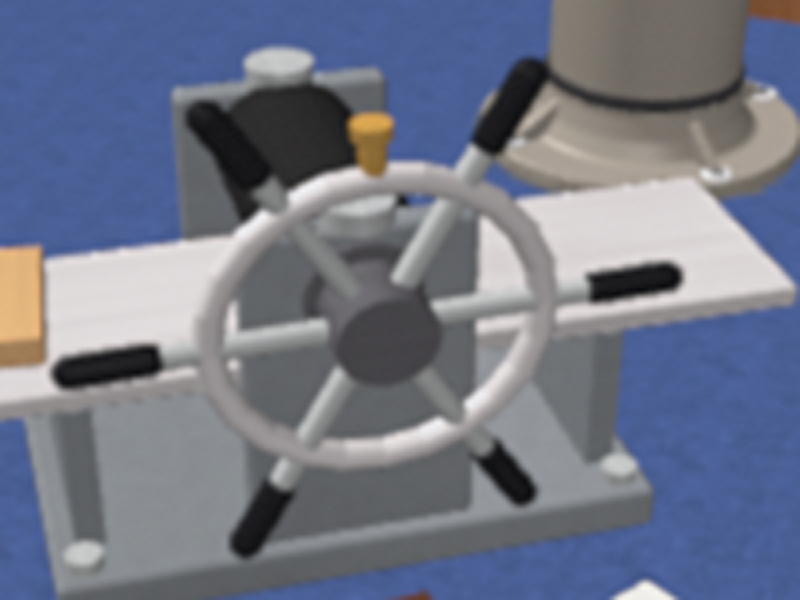

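View pics/scene4.png

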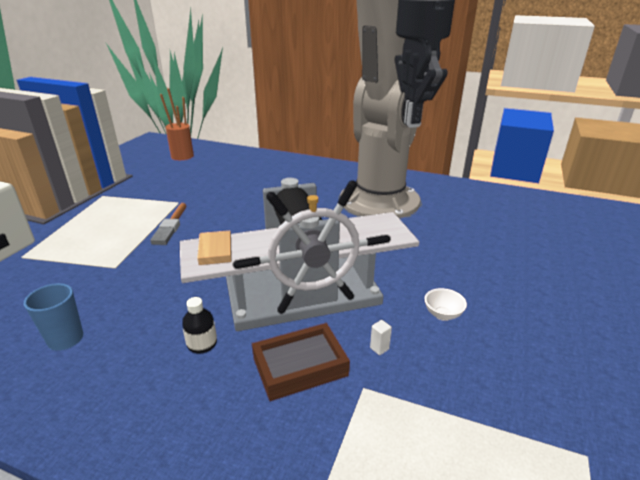

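Run:
```python
from fit import *
p=np.load("p.npy");s=np.load("scene0.npz")
print(theta(p,[(330,.135,(529,73)),(270,.135,(670,276)),(30,.135,(203,115)),(90,.135,(67,371)),(150,.135,(246,545)),(210,.135,(522,492)),(0,.1,(371,124))],s,0.))
```

```text
(np.float64(1.455298029456012), [[0.3, -0.8], [-0.2, -0.1], [-0.8, -0.5], [-1.2, 0.3], [-0.9, -0.1], [0.1, 0.3], [-0.3, 0.8]])
```

Run:
```python
from cell import env,camera,job
import cv2,numpy as np
env.dwell(.3);im=camera("scene")[0]
print(np.abs(im[165:400,170:480].astype(int)-cv2.imread("pics/scene4.png")[165:400,170:480]).mean(), np.abs(im[290:400,180:480].astype(int)-cv2.imread("pics/scene0.png")[290:400,180:480]).mean())
job.job_done()
```

```text
0.5240036604895905 1.8127474747474748
the job is handed in; nothing more can be done
```

The stem now points straight up to within about 1.5° (0.025 rad; the limit is 0.10), and I have handed the job in. I don't know the verdict, since handing in doesn't report one.

- **What I did:** I measured the stem at about 136° past upright. With the closed fingertips pointing down, I pushed two spokes down in turn on the +y side at about 0.06 m/s. The first stroke turned the wheel by about 78° and the second by about 57°. The fingers stayed well away from the stem.
- **Wheel position:** After each stroke I read the angle from the camera picture. It matched what I had commanded both times: 58.0° after the first stroke and 1.5° after the second.
- **Forces and time:** The tool force readings I took were all about 1 N or less, and no force guard tripped. The job took about 21 s of the 61 s allowed.
- **At hand-in:** The wheel showed no visible movement in pictures about 0.3 s apart, and the arm was lifted clear. The bystanders looked unmoved in the scene pictures, but I did not re-measure their positions.

No check failed or disagreed.

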